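# Set the double lid on the bur soaking pot and lift off only its cover

## Task

Used burs stand in the white block in one of the two steel soaking pots: take the blue cover by its fin, with the white sieve lid still locked inside it, and lower the nested lids fully onto the pot with the burs, so that the sieve lid's ears drop into the two rim notches. Then turn the cover counter-clockwise (seen from above) by about 60 degrees to unlock it and lift the cover alone, leaving the sieve lid seated so that disinfectant can be poured in through it. Finish still holding the cover in the gripper, level, about 10 cm above where it sat and over the pot; leave the pot without burs uncovered, and do not shove the pots or the other things about.

Things in the scene. Friction and masses are not known exactly. Their poses are not given: they have to be found in the camera images.
- pot_a: One of two identical round steel soaking pots, 90 mm across, 62 mm high, 0.8 kg, loose. Origin: centre of its underside; z up. Mouth 83 mm across; 8 mm below the rim an inner ledge (72 mm inside) carries the sieve lid. Two rim notches, 18 mm wide, 8 mm deep, on its +x and -x sides, each with a blue dot on the wall below.
- pot_b: The other, identical soaking pot; same sizes, origin and axes as pot_a.
- pot_a_mouth (a point): Centre of pot_a's mouth, level with the rim, 62 mm above its underside; axes as pot_a. With both lids fully down on a pot, point cover_grip is 44 mm above this point of that pot and the cover's skirt reaches 14 mm down outside the rim.
- pot_b_mouth (a point): The same point of pot_b.
- bur_block_top (a point): Centre of the top face of the white round bur block (36 mm across, 16 mm high) in which seven burs and polishers with green and dark heads stand, up to 44 mm high. It stands on the floor of one of the pots, within 15 mm of its axis; which pot varies: that pot is the one to cover.
- empty_block_top (a point): Centre of the top face of an identical white bur block without burs, only its dark holes showing, in the other pot. Leave that pot uncovered.
- sieve_lid: White perforated lid, 79 mm disc, 4 mm thick, bevelled below, 70 g, at the start locked inside the cover. Origin: centre of its underside; z up. Two ears 12 mm wide reach 47 mm out along its +x and -x and fit the rim notches either way round (play 4 degrees, 2 mm sideways). Seated, its origin is 54 mm above the pot's underside. A central turret's three lugs hang on shelves in the cover.
- cover_grip (a point): Grip point: mid fin of the see-through blue cover. Fin 14 mm thick (y), 60 mm long (x), 37 mm tall; this point is 24 mm above the cap's top, 13 mm below the fin's upper edge. z up. At the start the fin is parallel to the sieve lid's ears (play 5 degrees). Lifted by the fin, the cover carries the sieve lid, its origin hanging 56 mm below this point; with both seated on a pot it is 52 mm below.
- cover_skirt (a point): Centre of the cover's lower edge, 58 mm below cover_grip. Round cap, 105 mm across, 100 mm inside, 34 mm high without fin, 140 g; stands on the worktop at the start. Only when the cover's ribs rest on a pot's rim are the lugs clear of the lock's detent: then turning it counter-clockwise from above by 45 to 75 degrees (60 is best; low torque, no pressing) frees it to lift without the sieve lid.
- clear_bottle: Clear bottle, 45 mm across and 136 mm high, standing behind the work to the right; origin at its underside. Bystander.
- gel_jar: Small jar with a blue band and black cap, 39 mm across and 81 mm high, behind the work; origin at its underside. Bystander.
- dropper_bottle: Brown dropper bottle, 34 mm across and 109 mm high, behind the work to the left; origin at its underside. Bystander.
There are look-alikes about, which are no part of the job. What is shaped like the pot_a but green is not meant.

How it is judged:
By the outcome, as a careful person would: the job done as asked, in the order asked, and still so for the second after the job is handed in, while the arm keeps its last pose, push and grip.
It also fails if it takes over 51 s, if anything falls off the work surface, if the arm or the gripper's body presses on something with over 40 N, if the wrist force passes 120 N, or if a joint passes its speed limit or range.

## Robot

A 6-joint arm with a two-finger parallel gripper is mounted at the origin on a cart in front of the work surface, level with it; the furniture and walls round the work are solid. World frame = base frame: x ahead of the robot, y to its left, z up, the work surface at z = 0. Lengths are in m, angles in degrees, forces in N, time in s.
With the tool pointing down it reaches from about 0.375 to 0.9 m from the base axis. Payload 3.1 kg.
Tool frame: the origin (TCP) lies on the front face of the gripper's body, between the roots of the fingers; the fingertips stand 70 mm ahead of it and the grasp point (between the pads) lies 51 mm ahead of it (bot.tip_extent is the distance from the TCP to the fingertips, in m); z points along the fingers, x is the direction in which the jaws open and shut, and the axes are right-handed (so a half turn about z gives the same grasp; the last joint's range is limited). The gripper opens to 87 mm and grips with 3 to 60 N. Pads are 19 mm wide; open, the fingers measure 117 mm over their backs; the gripper's body (75 mm by 190 mm) begins 51 mm behind the grasp point.
Start: joints at [-80.529, 30.224, 82.088, -0, 67.689, -10.227], TCP at [0.211, -0.588, 0.292] pointing down, gripper open.
Joint ranges: [-176.69, 176.69], [-43.24, 126.21], [12.49, 139.97], [-82, 262], [0, 151.66], [-163.58, 163.58]. Speed limits (degrees/s): [159.86, 159.86, 180, 180, 180, 180].

## Interface

Orientations are given as a 3x3 rotation matrix whose columns are the frame's x, y, z axes.
In Python, from rig import bot, viewer, ticket gives the robot as it stands. The module is installed in compiled form; this text tells all that it offers.
- The arm moves only by the tool arm_command, never from a script. Its argument "targets" is a list of rows, each an object with "rot": the turn, a rotation vector about the tool's x, y, z in degrees, a list of three; "offset": the shift along the tool's x, y, z in cm, a list of three; "gripper": the closure, from 0 (fully open) to 1 (shut). A call has 1 to 8 rows; each row is the pose to reach, as a shift and turn from the pose commanded when the call began, along the tool's axes at that moment; what a row does not reach only later rows make up. A row lasts 1/10 s, in which the tool goes at most 50 mm and 8.59 degrees, less where a joint would pass 70% of its speed; a pose out of reach is approached as far as the arm can. A call with a gripper value outside its range is refused whole. The fingers move at their own pace and stop on an object; the grip force is fixed at half the most. Time passes only in rows, so rows that repeat a pose let the fingers close. It gives the time, the measured TCP pose, the force and the opening at its end, in the units of the state.
- bot.read_state(): the state, without advancing time (a new reading comes with each control period).
- viewer.capture(name): name is "scene" or "side" or "wrist"; returns a dict with "frame" (400x640x3 uint8, red, green, blue), "fx", "fy", "cx", "cy" (pixels), "D" ([k1, k2, p1, p2, k3] as OpenCV has them; the pictures are not rectified), "view" (4x4, takes a point from world to camera coordinates). Camera axes: x right, y down, z forward; pixel columns grow to the right and rows downward; lengths in m; the calibration is good to about 2 mm. A picture is of the moment at which its call begins. There is no depth.
- ticket.hand_in(): hands the job in, once; it reports no verdict.
The state is a dict: "time_s": time; "joint_positions": joint angles; "qvel": joint speeds; "tau": joint torques, N m; "position": TCP position; "tcp_rot": TCP orientation; "force": force on the tool from outside, world axes, zero at the start; "moment": the same for the moment, N m; "opening": opening from 0.0 (shut) to 1.0 (fully open).
Only numpy, scipy, OpenCV 4.12 (cv2) and the standard library are available. Lean on these libraries where they do the work, as an engineer would, in place of code of your own. Each camera call takes 0.05 s, during which the arm holds its last target. There are 200 camera calls.

## Working session

There is one attempt and no reset: what is moved stays moved. The work goes in short steps, Python scripts to look and compute and a tool call to move; the robot and the scene stay as the last step left them, time stands still between calls to the robot, and variables do not carry over. Pictures are saved under pics/ and viewed, about 8 in all and at most 12, crops included, and the job is handed in when it is done.

Besides the shell and the picture viewer there is one more tool, called after "Request:" by a JSON object that holds its "method" and its "body". arm_command: Moves the arm, as the interface text tells. Its arguments: {"type":"object","properties":{"targets":{"type":"array"}},"required":["targets"]}

```bash
mkdir -p pics
cat > h.py <<'E'
import numpy as np, cv2
from rig import bot, viewer, ticket
def cap(n, f=None):
    c=viewer.capture(n); c['K']=np.array([[c['fx'],0,c['cx']],[0,c['fy'],c['cy']],[0,0,1.]]); c['D']=np.array(c['D'],float); c['view']=np.array(c['view'])
    if f: cv2.imwrite('pics/'+f, c['frame'][:,:,::-1])
    return c
def ray(c,uv):
    p=cv2.undistortPoints(np.array([[uv]],float),c['K'],c['D'])[0,0]
    R,t=c['view'][:3,:3],c['view'][:3,3]
    return -R.T@t, R.T@np.array([p[0],p[1],1.])
def onz(c,uv,z):
    o,d=ray(c,uv); return o+d*(z-o[2])/d[2]
def proj(c,P):
    R,t=c['view'][:3,:3],c['view'][:3,3]
    return cv2.projectPoints(np.atleast_2d(np.array(P,float)),cv2.Rodrigues(R)[0],t,c['K'],c['D'])[0][:,0]
E
python3 - <<'E'
from h import *
import pickle
for n in ('scene','side','wrist'):
    c=cap(n,n+'0.png'); pickle.dump(c,open(n+'0.pkl','wb')); R,t=c['view'][:3,:3],c['view'][:3,3]; print(n,-R.T@t,R[2],c['fx'])
s=bot.read_state(); print(s['time_s'],s['position'],s['tcp_rot'],s['opening'])
E
```

```text
scene [0.22395322 0.63298036 0.70277707] [ 0.30418628 -0.66271781 -0.68430681] 375.7635614275639
side [0.28899576 0.82335398 0.84003333] [ 0.22228288 -0.72114589 -0.65615465] 403.45454208253295
wrist [ 0.2770025  -0.56447955  0.3844202 ] [-0.24577396 -0.08542799 -0.96555539] 298.7247162318864
0.15 [ 0.21063262 -0.58797337  0.29150049] [[ 3.37093426e-01 -9.41471153e-01 -2.99995746e-04]
 [-9.41469774e-01 -3.37093452e-01  1.63355184e-03]
 [-1.63906854e-03 -2.68222659e-04 -9.99998621e-01]] 1.001424084868089
```

View pics/scene0.png

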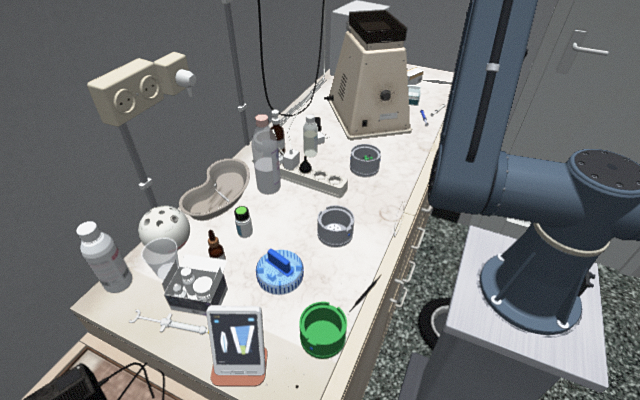

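View pics/side0.png

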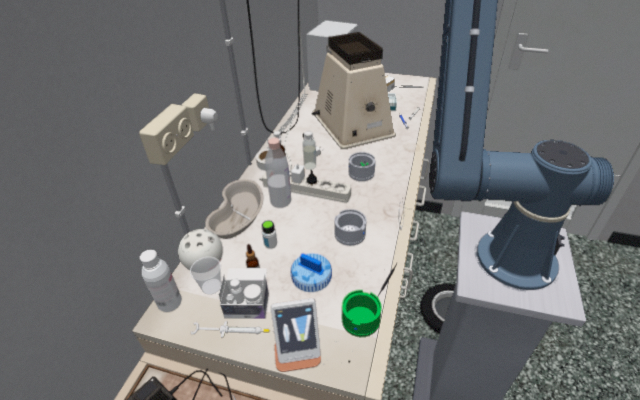

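Scene picture: the blue finned cover is at (280,270). One steel pot at (335,225) shows only holes in its block, the other at (365,160) shows green heads. Look-alikes: the green pot (323,330), the kidney dish and the glass at (160,250). Next is a close crop of the cover and both pots.

Run:
```python
import pickle,cv2,numpy as np
from h import onz
a=pickle.load(open('scene0.pkl','rb'));b=pickle.load(open('side0.pkl','rb'))
def cr(c,u,v,w=64,h=50): return cv2.resize(c['frame'][v:v+h,u:u+w,::-1],None,fx=4,fy=4,interpolation=cv2.INTER_CUBIC)
A=np.hstack([cr(a,248,240),cr(a,304,195),cr(a,334,135)]);B=np.hstack([cr(b,280,245),cr(b,318,200),cr(b,330,140)])
cv2.imwrite('pics/crop0.png',np.vstack([A,B]))
for n,c,ps in (('sc',a,[(280,265),(335,220),(365,156)]),('si',b,[(312,266),(350,222),(361,160)])):
    for p,z in zip(ps,(.058,.062,.062)): print(n,p,onz(c,p,z).round(3))
```

```text
sc (280, 265) [0.508 0.209 0.058]
sc (335, 220) [0.454 0.036 0.062]
sc (365, 156) [ 0.478 -0.244  0.062]
si (312, 266) [0.511 0.211 0.058]
si (350, 222) [0.454 0.038 0.062]
si (361, 160) [ 0.486 -0.258  0.062]
```

View pics/crop0.png

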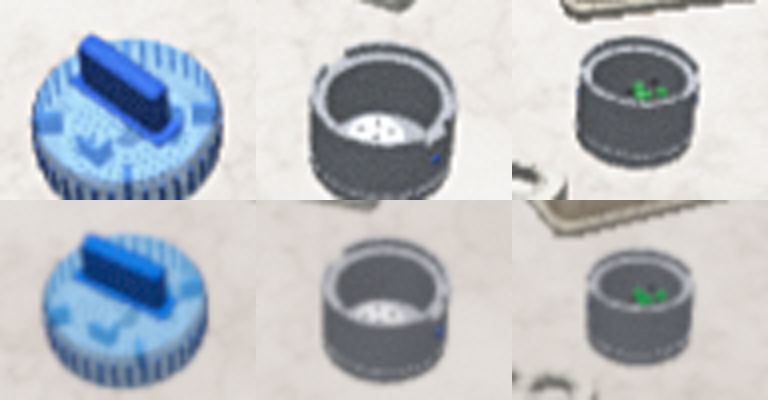

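Crop: the left panels show the cover with its fin and arrows. The middle pot's block has bare holes, so it stays uncovered. The right pot, scene (365,156), has green heads and is the target. I'll work out clearances and a rough fin yaw next.

Run:
```python
import pickle,cv2,numpy as np
from h import *
a=pickle.load(open('scene0.pkl','rb'));b=pickle.load(open('side0.pkl','rb'))
for p in [(330,120),(352,138),(410,130)]: print('machine',onz(a,p,0).round(3))
p,q=onz(a,(270.5,250.5),.071),onz(a,(289.5,264),.071);print(p,q,(p+q)/2,np.degrees(np.arctan2(*(p-q)[1::-1])),np.linalg.norm(p-q))
p,q=onz(b,(302,255),.071),onz(b,(321,264),.071);print(p,q,(p+q)/2,np.degrees(np.arctan2(*(p-q)[1::-1])),np.linalg.norm(p-q))
print('clearbottle',onz(a,(268,190),0))
```

```text
machine [ 0.694 -0.485  0.   ]
machine [ 0.579 -0.409  0.   ]
machine [ 0.414 -0.546  0.   ]
[0.54049571 0.19154322 0.071     ] [0.48539456 0.20646872 0.071     ] [0.51294513 0.19900597 0.071     ] -15.156267633983221 0.0570868340286801
[0.54173338 0.19396899 0.071     ] [0.48734705 0.20961122 0.071     ] [0.51454022 0.2017901  0.071     ] -16.04593670207321 0.056591096671613356
clearbottle [ 0.69719066 -0.05062369  0.        ]
```

Request:
{"method": "arm_command", "body": {"targets": [{"rot": [0,0,0],"offset": [-22.5,-36.5,3],"gripper": 0},{"rot": [0,0,0],"offset": [-22.5,-36.5,3],"gripper": 0},{"rot": [0,0,0],"offset": [-22.5,-36.5,3],"gripper": 0},{"rot": [0,0,0],"offset": [-22.5,-36.5,3],"gripper": 0},{"rot": [0,0,0],"offset": [-22.5,-36.5,3],"gripper": 0},{"rot": [0,0,0],"offset": [-22.5,-36.5,3],"gripper": 0},{"rot": [0,0,0],"offset": [-22.5,-36.5,3],"gripper": 0},{"rot": [0,0,0],"offset": [-22.5,-36.5,3],"gripper": 0}]}}

```text
time_s: 0.95
position: [0.4608, -0.275, 0.2641]
tcp_rot: [[0.337, -0.942, -0.0], [-0.942, -0.337, 0.0], [-0.0, 0.0, -1.0]]
force: [0.1, -0.7, 0.5]
opening: 0.998
```

Run:
```python
from h import *
import pickle
c=cap('wrist','w1.png'); pickle.dump(c,open('w1.pkl','wb'))
cv2.imwrite('pics/w1.png',cv2.resize(c['frame'][:,:,::-1],(800,500)))
print(bot.read_state()['position'],proj(c,[[.48,-.25,.062]]))
```

```text
[ 0.46413666 -0.26845125  0.26358213] [[304.92534462 162.78422952]]
```

View pics/w1.png

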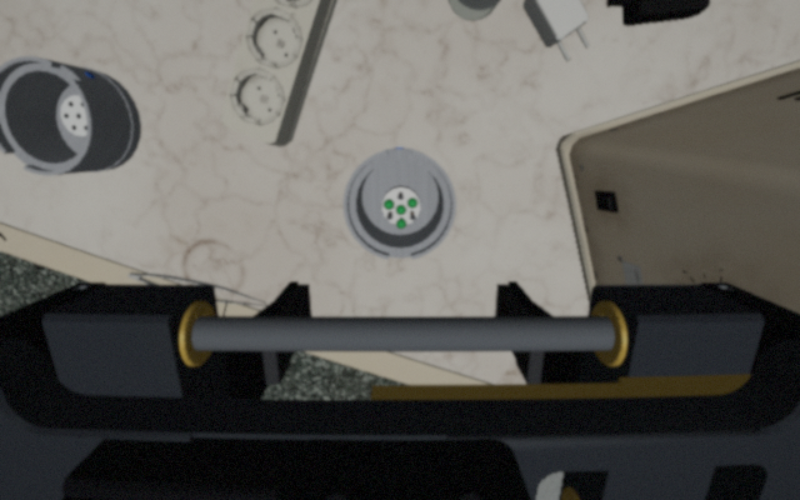

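The wrist view shows the bur pot at about (400,203), with green heads and a white block. The empty pot is at upper left (65,115). Next: a zoomed crop for rim and notches.

Run:
```python
from h import *
import pickle
c=pickle.load(open('w1.pkl','rb')); f=c['frame']
cr=cv2.resize(f[115:210,270:370,::-1],None,fx=6,fy=6,interpolation=cv2.INTER_CUBIC)
cv2.imwrite('pics/w1c.png',cr)
# polar unwrap helper: rim radius sample brightness
hsv=cv2.cvtColor(f,cv2.COLOR_RGB2HSV)
m=((hsv[...,0]>105)&(hsv[...,0]<130)&(hsv[...,1]>110)).astype('u1');m[:110]=0;m[215:]=0;m[:,:260]=0;m[:,375:]=0
n,l,s,ce=cv2.connectedComponentsWithStats(m)
for i in range(1,n): print(s[i],ce[i],onz(c,ce[i],.05))
g=((hsv[...,0]>45)&(hsv[...,0]<90)&(hsv[...,1]>100)).astype('u1');ys,xs=np.nonzero(g[130:190,290:350]);print('green',xs.mean()+290,ys.mean()+130)
```

```text
green 320.08620689655174 167.9310344827586
```

View pics/w1c.png

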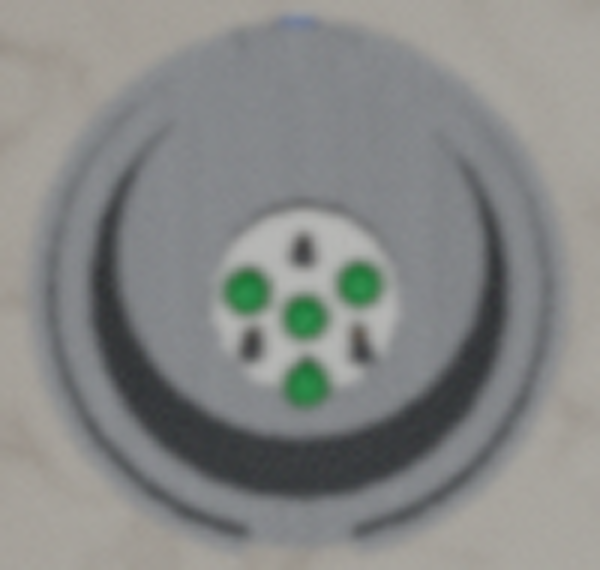

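Zoomed view: the blue dot is at the top edge, crop (297,20) → px (319.5,118.3). The opposite notch gap is centred at crop (301,535) → px (320.2,204). Now fitting the rim circle.

Run:
```python
from h import *
import pickle
from scipy.optimize import least_squares
c=pickle.load(open('w1.pkl','rb')); f=cv2.GaussianBlur(c['frame'],(3,3),0).astype(float)
d=f[...,0]-f[...,2]; u0,v0=320,163
print(d[163,265:280].round(),d[163,360:372].round())
P=[]
for th in np.radians(np.arange(10,171,4)):   # bottom half of image
    r=np.arange(36,54,.25); x=(u0+r*np.cos(th)).astype('f4');y=(v0+r*np.sin(th)).astype('f4')
    s=cv2.remap(d.astype('f4'),x[None],y[None],cv2.INTER_LINEAR)[0]
    lo,hi=s[:8].mean(),s[-8:].mean(); k=np.argmax(s>(lo+hi)/2); P.append(onz(c,(x[k],y[k]),.062)[:2])
P=np.array(P)
for fix in (1,0):
    fn=(lambda q:np.hypot(*(P-q[:2]).T)-.045) if fix else (lambda q:np.hypot(*(P-q[:2]).T)-q[2])
    r=least_squares(fn,[.48,-.25,.045],loss='soft_l1',f_scale=.001);print(r.x,np.abs(r.fun).mean())
C=r.x[:2] if 0 else least_squares(lambda q:np.hypot(*(P-q[:2]).T)-.045,[.48,-.25],loss='soft_l1',f_scale=.001).x
a=onz(c,(320.2,204),.062)[:2]-C;
print('notch',np.linalg.norm(a),np.degrees(np.arctan2(a[1],a[0])))
for z in(.04,.05):
    b=onz(c,(319.5,118.5),z)[:2]-C;print('dot',z,np.linalg.norm(b),np.degrees(np.arctan2(b[1],b[0])))
```

```text
[13. 13. 12. 12. 12. 12. 12. 12.  9.  4. -1. -5. -6. -5. -6.] [-6. -5. -4. -4.  0.  5.  8.  9. 10. 10. 11. 10.]
[ 0.48305615 -0.2639907   0.045     ] 0.0005286297636198512
[ 0.48374817 -0.26373378  0.04553576] 0.0005275891273663281
notch 0.04082112768698457 -159.11895639559182
dot 0.04 0.044396462687823775 19.41948836948436
dot 0.05 0.0444406504675893 19.304107103025128
```

```bash
cat > pot.py <<'E'
from h import *
from scipy.optimize import least_squares
c=cap('wrist'); f=cv2.GaussianBlur(c['frame'],(3,3),0).astype(float)
d=f[...,0]-f[...,2]; u0,v0=proj(c,[[.4833,-.264,.062]])[0]; print(u0,v0)
P=[]
for th in np.radians(np.arange(10,171,4)):
    r=np.arange(36,54,.25); x=(u0+r*np.cos(th)).astype('f4');y=(v0+r*np.sin(th)).astype('f4')
    s=cv2.remap(d.astype('f4'),x[None],y[None],cv2.INTER_LINEAR)[0]
    lo,hi=s[:8].mean(),s[-8:].mean(); k=np.argmax(s>(lo+hi)/2); P.append(onz(c,(x[k],y[k]),.062)[:2])
P=np.array(P)
q=least_squares(lambda q:np.hypot(*(P-q[:2]).T)-.045,[.48,-.25],loss='soft_l1',f_scale=.001);print(q.x,np.abs(q.fun).mean())
s=bot.read_state();print(s['position'],max(abs(np.array(s['qvel']))),s['time_s'],s['joint_positions'])
E
python3 pot.py
```

```text
325.48014416350907 170.57481809955257
[ 0.48305354 -0.26386826] 0.0005708106822696564
[ 0.46219486 -0.27132633  0.26367835] 5.289049696639908 1.05 [-42.42045491  25.58756953  96.57333162   0.13869162  57.98154383
  27.39157908]
```

Request:
{"method": "arm_command", "body": {"targets": [{"rot": [0,0,8],"offset": [-5,-2.5,0],"gripper": 0},{"rot": [0,0,16],"offset": [-9.5,-4.5,0],"gripper": 0},{"rot": [0,0,24],"offset": [-14,-7,1],"gripper": 0},{"rot": [0,0,30],"offset": [-19,-9,1],"gripper": 0},{"rot": [0,0,35],"offset": [-24,-11.5,2],"gripper": 0},{"rot": [0,0,35],"offset": [-28,-14,2],"gripper": 0},{"rot": [0,0,35],"offset": [-33,-16,2],"gripper": 0},{"rot": [0,0,35],"offset": [-37,-18,2],"gripper": 0}]}}

```text
time_s: 1.85
position: [0.5028, 0.1155, 0.2442]
tcp_rot: [[-0.265, -0.964, -0.0], [-0.964, 0.265, -0.0], [0.0, 0.0, -1.0]]
force: [0.8, -0.4, -0.1]
opening: 1.0
```

Request:
{"method": "arm_command", "body": {"targets": [{"rot": [0,0,0],"offset": [-2,-5,0],"gripper": 0},{"rot": [0,0,0],"offset": [-2,-5,0],"gripper": 0},{"rot": [0,0,0],"offset": [-2,-5,0],"gripper": 0},{"rot": [0,0,0],"offset": [-2,-5,0],"gripper": 0}]}}

```text
time_s: 2.25
position: [0.5552, 0.1195, 0.2439]
tcp_rot: [[-0.265, -0.964, -0.003], [-0.964, 0.265, -0.0], [0.001, 0.002, -1.0]]
force: [-0.2, 1.0, 0.4]
opening: 1.001
```

Run:
```python
from h import *
import pickle
c=cap('wrist'); pickle.dump(c,open('w2.pkl','wb'))
cv2.imwrite('pics/w2.png',c['frame'][:,:,::-1])
s=bot.read_state();print(s['position'],s['tcp_rot'],s['time_s'],s['joint_positions'])
```

```text
[0.55500972 0.11945845 0.24398891] [[-2.65219014e-01 -9.64184960e-01 -2.49745505e-03]
 [-9.64187834e-01  2.65220266e-01 -1.78229314e-04]
 [ 8.34221717e-04  2.36074597e-03 -9.99996865e-01]] 2.3 [ 8.75202698e-01  2.93791593e+01  9.31500853e+01 -9.50301249e-03
  5.76139888e+01  1.06260332e+02]
```

View pics/w2.png

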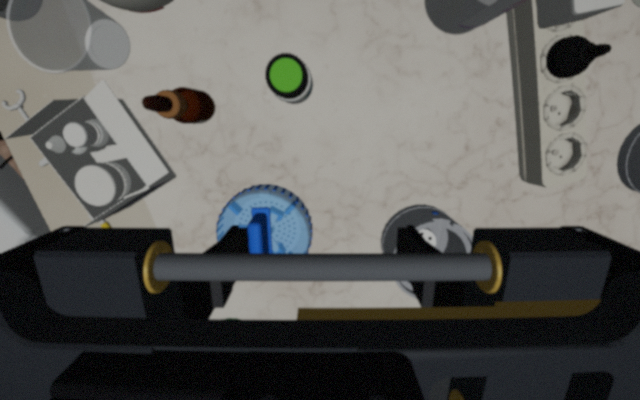

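I misapplied the axes after the turn (harmless). The wrist view shows the cover at (265,225) with the fin up. The dropper bottle at (180,105) and jar (287,75) are well clear. Correcting, with the cover kept in view.

Request:
{"method": "arm_command", "body": {"targets": [{"rot": [0,0,0],"offset": [-6.7,2.8,0],"gripper": 0},{"rot": [0,0,0],"offset": [-6.7,2.8,0],"gripper": 0},{"rot": [0,0,0],"offset": [-6.7,2.8,0],"gripper": 0},{"rot": [0,0,0],"offset": [-6.7,2.8,0],"gripper": 0}]}}

```text
time_s: 2.7
position: [0.5462, 0.1918, 0.2444]
tcp_rot: [[-0.264, -0.965, -0.001], [-0.965, 0.264, -0.001], [0.001, 0.001, -1.0]]
force: [0.1, 0.3, -0.3]
opening: 0.997
```

Run:
```python
from h import *
import pickle
c=cap('wrist'); pickle.dump(c,open('w3.pkl','wb'))
f=c['frame']; hsv=cv2.cvtColor(f,cv2.COLOR_RGB2HSV)
m=((hsv[...,0]>98)&(hsv[...,0]<130)&(hsv[...,1]>175)).astype('u1')
n,l,s,ce=cv2.connectedComponentsWithStats(m)
i=1+np.argmax(s[1:,4]); print(n,s[i],ce[i],np.sort(s[1:,4])[-3:])
ct=cv2.findContours((l==i).astype('u1'),0,2)[0][0]
print(cv2.minAreaRect(ct)); 
cr=f[90:260,240:400,::-1].copy(); cv2.drawContours(cr,[ct-np.array([240,90])],-1,(0,0,255),1)
cv2.imwrite('pics/w3c.png',cv2.resize(cr,None,fx=3.5,fy=3.5,interpolation=cv2.INTER_CUBIC))
st=bot.read_state();print(st['position'],st['tcp_rot'][0],proj(c,[[.5137,.2005,.071]]))
```

```text
2575 [ 316  183   18   70 1128] [324.09663121 215.90602837] [  10   10 1128]
((324.5, 217.5), (69.0, 17.0), 90.0)
[0.54649358 0.19136185 0.24444608] [-2.64494187e-01 -9.64387087e-01 -6.09162467e-04] [[321.75773054 230.13302648]]
```

View pics/w3c.png

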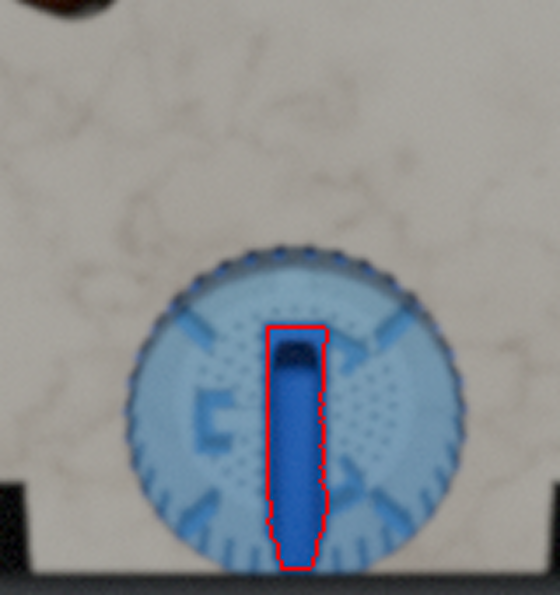

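Crop: the fin runs vertically in the image (x from 275 to 319, far top edge y≈366), well aligned with the tool y axis. The jaws' room on both sides is clear.

Run:
```python
from h import *
import pickle
c=pickle.load(open('w3.pkl','rb')); 
T=np.array([.54649,.19136]); R=np.array([[-.2645,-.9644],[-.9644,.2645]])
f=lambda p,z:(R.T@(onz(c,p,z)[:2]-T))*100
for x in(275,319,297): print('end',f((240+x/3.5,90+366/3.5),.071), 'mid',f((240+x/3.5,90+500/3.5),.071))
print('cap L,R',f((240+127/3.5,90+415/3.5),.03),f((240+464/3.5,90+415/3.5),.03),'top',f((324.5,90+247/3.5),.030))
```

```text
end [-0.306539   -0.09616068] mid [-0.31859906  3.68200401]
end [ 0.8520081  -0.09592961] mid [0.88218426 3.68248427]
end [ 0.27271216 -0.09604004] mid [0.28176851 3.68217756]
cap L,R [-4.91777418  2.52868086] [5.4640112  2.53144833] top [ 0.26894098 -2.65592174]
```

Request:
{"method": "arm_command", "body": {"targets": [{"rot": [0,0,0],"offset": [0.3,2.9,2],"gripper": 0},{"rot": [0,0,0],"offset": [0.3,2.9,5],"gripper": 0},{"rot": [0,0,0],"offset": [0.3,2.9,8],"gripper": 0},{"rot": [0,0,0],"offset": [0.3,2.9,11],"gripper": 0},{"rot": [0,0,0],"offset": [0.3,2.9,12.5],"gripper": 0},{"rot": [0,0,0],"offset": [0.3,2.9,13.4],"gripper": 0},{"rot": [0,0,0],"offset": [0.3,2.9,13.4],"gripper": 0},{"rot": [0,0,0],"offset": [0.3,2.9,13.4],"gripper": 0}]}}

```text
time_s: 3.55
position: [0.5188, 0.1967, 0.111]
tcp_rot: [[-0.265, -0.964, 0.001], [-0.964, 0.265, 0.0], [-0.0, -0.001, -1.0]]
force: [0.6, -0.1, 0.2]
opening: 1.001
```

Request:
{"method": "arm_command", "body": {"targets": [{"rot": [0,0,0],"offset": [0,0,0],"gripper": 1},{"rot": [0,0,0],"offset": [0,0,0],"gripper": 1},{"rot": [0,0,0],"offset": [0,0,0],"gripper": 1},{"rot": [0,0,0],"offset": [0,0,0],"gripper": 1},{"rot": [0,0,0],"offset": [0,0,0],"gripper": 1},{"rot": [0,0,0],"offset": [0,0,0],"gripper": 1},{"rot": [0,0,0],"offset": [0,0,0],"gripper": 1},{"rot": [0,0,0],"offset": [0,0,0],"gripper": 1}]}}

```text
time_s: 4.35
position: [0.5182, 0.1973, 0.1104]
tcp_rot: [[-0.264, -0.965, -0.0], [-0.965, 0.264, -0.0], [0.0, 0.0, -1.0]]
force: [0.5, 0.5, -0.0]
opening: 0.353
```

Request:
{"method": "arm_command", "body": {"targets": [{"rot": [0,0,0],"offset": [0,0,0],"gripper": 1},{"rot": [0,0,0],"offset": [0,0,0],"gripper": 1},{"rot": [0,0,0],"offset": [0,0,0],"gripper": 1},{"rot": [0,0,0],"offset": [0,0,0],"gripper": 1},{"rot": [0,0,0],"offset": [0,0,0],"gripper": 1},{"rot": [0,0,0],"offset": [0,0,0],"gripper": 1}]}}

```text
time_s: 4.95
position: [0.5182, 0.1973, 0.1104]
tcp_rot: [[-0.264, -0.965, -0.0], [-0.965, 0.264, -0.0], [0.0, 0.0, -1.0]]
force: [-0.3, -0.5, -0.2]
opening: 0.155
```

Request:
{"method": "arm_command", "body": {"targets": [{"rot": [0,0,0],"offset": [0,0,-1],"gripper": 1},{"rot": [0,0,0],"offset": [0,0,-3],"gripper": 1},{"rot": [0,0,0],"offset": [0,0,-5],"gripper": 1},{"rot": [0,0,0],"offset": [0,0,-7],"gripper": 1},{"rot": [0,0,0],"offset": [0,0,-9],"gripper": 1},{"rot": [0,0,0],"offset": [0,0,-11],"gripper": 1},{"rot": [0,0,0],"offset": [0,0,-12],"gripper": 1},{"rot": [0,0,0],"offset": [0,0,-12],"gripper": 1}]}}

```text
time_s: 5.75
position: [0.5188, 0.1974, 0.2321]
tcp_rot: [[-0.264, -0.965, 0.003], [-0.965, 0.264, 0.001], [-0.001, -0.003, -1.0]]
force: [0.3, 0.0, -1.4]
opening: 0.161
```

Run:
```python
from h import *
import pickle
a=cap('scene');b=cap('side');pickle.dump((a,b),open('s4.pkl','wb'))
s=bot.read_state();T=np.array(s['position']);R=np.array(s['tcp_rot']);print(T,R[0],s['opening'],s['time_s'],s['force'],s['joint_positions'])
g=T+R[:,2]*.051
im=[]
for c in(a,b):
    u,v=proj(c,g)[0].astype(int);print(u,v); im.append(cv2.resize(c['frame'][v-50:v+70,u-60:u+60,::-1],None,fx=3.3,fy=3.3,interpolation=cv2.INTER_CUBIC))
cv2.imwrite('pics/s4.png',np.hstack(im))
```

```text
[0.51772032 0.19717747 0.23007236] [-2.63855179e-01 -9.64561919e-01 -8.65770489e-04] 0.15896669616277107 5.85 [-0.29349455  0.02057349 -1.17389965] [ 9.29217654e+00  2.95340346e+01  9.58777972e+01 -1.71449820e-03
  5.46386616e+01  1.14592118e+02]
274 220
308 227
```

View pics/s4.png

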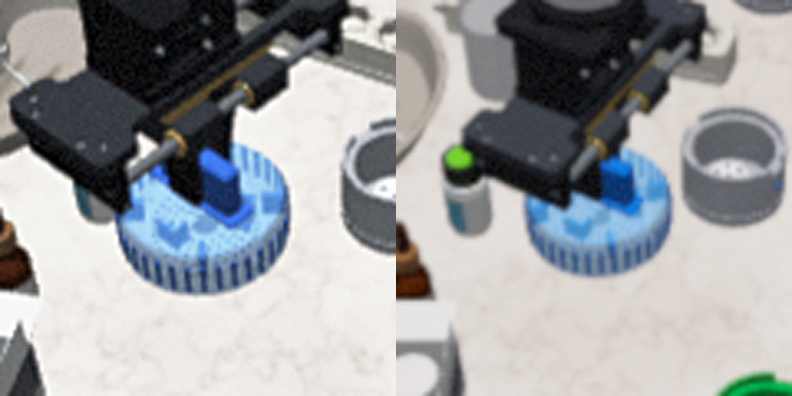

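Left/scene and right/side crops: the fin is held between the pads, the cover hangs level, and the surroundings are untouched. Now measuring the cap's offset along the fin relative to the tool from its silhouette.

Run:
```python
from h import *
import pickle
a,b=pickle.load(open('s4.pkl','rb'))
T=np.array([.51772,.19718]);R=np.array([[-.2645,-.9644],[-.9644,.2645]])
rows=[]
for c in(a,b):
    u,v=proj(c,[[T[0],T[1],.14]])[0]
    hsv=cv2.cvtColor(c['frame'],cv2.COLOR_RGB2HSV)
    m=((hsv[...,0]>95)&(hsv[...,0]<130)&(hsv[...,1]>50)&(hsv[...,2]>50)).astype('u1')
    m=cv2.morphologyEx(m,2,np.ones((2,2)))
    n,l,s,ce=cv2.connectedComponentsWithStats(m); i=l[int(v)+15-5:int(v)+25,int(u)-5:int(u)+5].max()
    print(s[i],ce[i],u,v)
    ys,xs=np.nonzero(l==i); 
    az=[]
    for x,y in zip(xs,ys):
        o,d=ray(c,(x,y)); az.append(np.arctan2(d[1],d[0]))
    az=np.array(az); k0,k1=az.argmin(),az.argmax(); print('ext px',(xs[k0],ys[k0]),(xs[k1],ys[k1]))
    mid=(az.min()+az.max())/2; half=(az.max()-az.min())/2
    D=np.hypot(*(T-o[:2])); n_=np.array([-np.sin(mid),np.cos(mid)]); off=n_@(o[:2]-T)
    print('expected half',np.degrees(np.arcsin(.0525/D)),'got',np.degrees(half),'normal in tool',R.T@n_,'offset mm',off*1000)
    e=R.T@n_; print(' -> along-fin (tool y) mm',off*1000/e[1])
```

```text
[ 249  214   54   46 1729] [277.26142279 238.04569115] 276.10901718685 234.0490703684288
ext px (np.int64(302), np.int64(233)) (np.int64(249), np.int64(236))
expected half 5.732956038479261 got 5.817883037012424 normal in tool [-0.75922539 -0.650849  ] offset mm 0.6848608845064171
 -> along-fin (tool y) mm -1.052257722672969
[ 288  222   44   39 1125] [311.91288889 243.83555556] 309.5312728338063 238.75130637804983
ext px (np.int64(331), np.int64(234)) (np.int64(288), np.int64(244))
expected half 4.516901657864258 got 4.453390878494404 normal in tool [-0.57988547 -0.81471495] offset mm 0.45411618625373146
 -> along-fin (tool y) mm -0.5573927252090871
```

Request:
{"method": "arm_command", "body": {"targets": [{"rot": [0,0,0],"offset": [1,-0.2,0],"gripper": 1},{"rot": [0,0,0],"offset": [3.5,-0.6,0],"gripper": 1},{"rot": [0,0,0],"offset": [7,-1.3,0],"gripper": 1},{"rot": [0,0,0],"offset": [10.5,-2,0],"gripper": 1},{"rot": [0,0,0],"offset": [14,-2.7,0],"gripper": 1},{"rot": [0,0,0],"offset": [17.5,-3.4,0],"gripper": 1},{"rot": [0,0,0],"offset": [21,-4,0],"gripper": 1},{"rot": [0,0,0],"offset": [24.4,-4.7,0],"gripper": 1}]}}

```text
time_s: 6.65
position: [0.4979, -0.0523, 0.2293]
tcp_rot: [[-0.264, -0.964, -0.003], [-0.964, 0.264, 0.001], [0.0, 0.003, -1.0]]
force: [0.9, 0.1, -2.1]
opening: 0.16
```

Request:
{"method": "arm_command", "body": {"targets": [{"rot": [0,0,-4],"offset": [3.4,-0.7,0],"gripper": 1},{"rot": [0,0,-9],"offset": [7,-1.4,0],"gripper": 1},{"rot": [0,0,-15],"offset": [10.5,-2.1,0],"gripper": 1},{"rot": [0,0,-21],"offset": [14,-2.8,0],"gripper": 1},{"rot": [0,0,-27],"offset": [17,-3.4,0],"gripper": 1},{"rot": [0,0,-32],"offset": [19.5,-3.8,0],"gripper": 1},{"rot": [0,0,-35],"offset": [21,-4.1,0],"gripper": 1},{"rot": [0,0,-35.4],"offset": [21,-4.1,0],"gripper": 1}]}}

```text
time_s: 7.45
position: [0.4825, -0.2664, 0.2294]
tcp_rot: [[0.341, -0.94, -0.001], [-0.94, -0.341, -0.0], [-0.0, 0.001, -1.0]]
force: [0.0, 0.0, -1.9]
opening: 0.156
```

Request:
{"method": "arm_command", "body": {"targets": [{"rot": [0,0,0],"offset": [0,0,0],"gripper": 1},{"rot": [0,0,0],"offset": [0,0,0],"gripper": 1},{"rot": [0,0,0],"offset": [0,0,0],"gripper": 1}]}}

```text
time_s: 7.75
position: [0.4831, -0.2626, 0.2302]
tcp_rot: [[0.344, -0.939, -0.001], [-0.939, -0.344, 0.001], [-0.001, 0.0, -1.0]]
force: [0.7, 0.7, -2.4]
opening: 0.156
```

Run:
```python
from h import *
s=bot.read_state();R=np.array(s['tcp_rot']);T=np.array(s['position']);print(T,np.degrees(np.arctan2(R[1,0],R[0,0])),R[:,2],s['opening'],s['time_s'],s['force'])
print(R.T@(np.array([.4823,-.2642,.1584])-T)*100)
```

```text
[ 0.48309125 -0.26263589  0.2301832 ] -69.85490743765675 [-8.40935614e-04  8.80404590e-04 -9.99999259e-01] 0.15628181381068829 7.75 [ 0.66274924  0.69694898 -2.41154705]
[0.1276036  0.12466151 7.17824401]
```

Request:
{"method": "arm_command", "body": {"targets": [{"rot": [0,0,0],"offset": [0.13,0.12,1],"gripper": 1},{"rot": [0,0,0],"offset": [0.13,0.12,2.5],"gripper": 1},{"rot": [0,0,0],"offset": [0.13,0.12,4],"gripper": 1},{"rot": [0,0,0],"offset": [0.13,0.12,4.8],"gripper": 1},{"rot": [0,0,0],"offset": [0.13,0.12,4.8],"gripper": 1},{"rot": [0,0,0],"offset": [0.13,0.12,4.8],"gripper": 1},{"rot": [0,0,0],"offset": [0.13,0.12,4.8],"gripper": 1}]}}

```text
time_s: 8.45
position: [0.483, -0.2657, 0.183]
tcp_rot: [[0.344, -0.939, 0.001], [-0.939, -0.344, -0.001], [0.001, -0.001, -1.0]]
force: [0.3, -0.3, -1.5]
opening: 0.159
```

Run:
```python
from h import *
import pickle
a=cap('scene');b=cap('side');pickle.dump((a,b),open('s5.pkl','wb'))
s=bot.read_state();T=np.array(s['position']);print(T,s['time_s'],s['force'])
im=[]
for c in(a,b):
    u,v=proj(c,T-[0,0,.1])[0].astype(int); im.append(cv2.resize(c['frame'][v-40:v+40,u-40:u+40,::-1],None,fx=5,fy=5,interpolation=cv2.INTER_CUBIC))
    # azimuth of axis: steel vs pot centre and cap centre
    hsv=cv2.cvtColor(c['frame'],cv2.COLOR_RGB2HSV)
    blue=((hsv[...,0]>95)&(hsv[...,0]<130)&(hsv[...,1]>70)&(hsv[...,2]>50)).astype('u1'); blue[:v-30]=0;blue[v+30:]=0;blue[:,:u-35]=0;blue[:,u+35:]=0
    n,l,st,ce=cv2.connectedComponentsWithStats(blue);i=1+st[1:,4].argmax()
    ys,xs=np.nonzero(l==i); az=[np.arctan2(*ray(c,(x,y))[1][1::-1]) for x,y in zip(xs,ys)]
    o=ray(c,(0,0))[0]; mid=(min(az)+max(az))/2; nn=np.array([-np.sin(mid),np.cos(mid)])
    print(st[i],'half',np.degrees(max(az)-min(az))/2,np.degrees(np.arcsin(.0525/np.hypot(*(T-o)[:2]))),'normal',nn,'cap-TCP mm',nn@(o-T)[:2]*1000,'cap-pot mm',nn@(o[:2]-[.4831,-.2639])*1000)
cv2.imwrite('pics/s5.png',np.hstack(im))
```

```text
[ 0.4829192  -0.26573948  0.18308595] 8.55 [ 0.30815337 -0.07168857 -2.04630721]
[349 131  36  28 767] half 3.169727170464642 3.217848773072213 normal [0.96052129 0.27820649] cap-TCP mm 1.287352536633628 cap-pot mm 0.6019372223080861
[347 138  32  28 611] half 2.6261519863692837 2.72020817601877 normal [0.98433038 0.17633404] cap-TCP mm 1.1595130685843233 cap-pot mm 0.6571853091123169
```

View pics/s5.png

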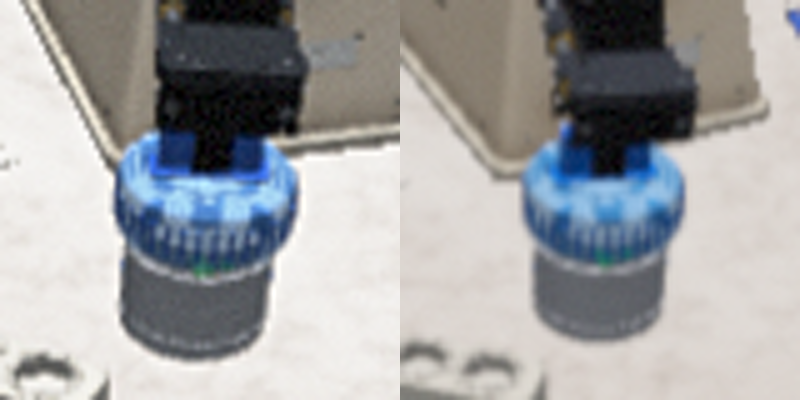

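Both crops show the cover hanging level, just above and concentric with the bur pot to within a pixel or two. One numeric check of the pot silhouette from the same frames follows.

Run:
```python
from h import *
import pickle
for c in pickle.load(open('s5.pkl','rb')):
    f=cv2.GaussianBlur(c['frame'],(3,3),0).astype(float); o=ray(c,(0,0))[0]
    for z in(.012,.02,.028):
        # row through pot front at height z: sample scan along row, gray-dark threshold
        u,v=proj(c,[[.4831,-.2639,z]])[0]
        xs=np.arange(u-26,u+26,.1).astype('f4'); s=cv2.remap(f.mean(2).astype('f4'),xs[None],np.full((1,len(xs)),v,'f4'),1)[0]
        th=(np.median(s[200:320])+np.median(np.r_[s[:40],s[-40:]]))/2; d=np.nonzero(s<th)[0]
        az=[np.arctan2(*ray(c,(xs[k],v))[1][1::-1]) for k in(d[0],d[-1])]; mid=sum(az)/2; nn=np.array([-np.sin(mid),np.cos(mid)])
        print(xs[d[0]],xs[d[-1]],v,'half',np.degrees(abs(az[1]-az[0]))/2,np.degrees(np.arcsin(.045/np.hypot(*(o[:2]-[.4831,-.2639])))),'pot-est mm',nn@(o[:2]-[.4831,-.2639])*1000)
```

```text
349.51697 378.817 165.70291646755538 half 2.7083248317405872 2.7628477751786726 pot-est mm 0.47245464693730344
349.55707 378.9571 163.58306750101892 half 2.7050395109742564 2.7628477751786726 pot-est mm 0.9199523486952242
349.59946 379.49945 161.44287297057687 half 2.737704748432772 2.7628477751786726 pot-est mm 0.7758879617304398
348.19736 374.19736 171.1326278051757 half 2.280371200456598 2.335132241765784 pot-est mm 1.5182000045631292
348.19504 374.39502 169.24011410946477 half 2.2891682759627954 2.335132241765784 pot-est mm 1.5142841879723512
347.89337 374.6934 167.33315556560373 half 2.3327554465625084 2.335132241765784 pot-est mm 1.8506982977184026
```

Request:
{"method": "arm_command", "body": {"targets": [{"rot": [0,0,0],"offset": [-0.1,0,0.4],"gripper": 1},{"rot": [0,0,0],"offset": [-0.1,0,0.8],"gripper": 1},{"rot": [0,0,0],"offset": [-0.1,0,1.2],"gripper": 1},{"rot": [0,0,0],"offset": [-0.1,0,1.2],"gripper": 1},{"rot": [0,0,0],"offset": [-0.1,0,1.2],"gripper": 1},{"rot": [0,0,0],"offset": [-0.1,0,1.2],"gripper": 1}]}}

```text
time_s: 9.15
position: [0.4823, -0.2646, 0.1704]
tcp_rot: [[0.344, -0.939, 0.0], [-0.939, -0.344, -0.0], [0.0, -0.0, -1.0]]
force: [0.4, 0.5, -2.2]
opening: 0.16
```

Request:
{"method": "arm_command", "body": {"targets": [{"rot": [0,0,0],"offset": [0,0,0.2],"gripper": 1},{"rot": [0,0,0],"offset": [0,0,0.4],"gripper": 1},{"rot": [0,0,0],"offset": [0,0,0.4],"gripper": 1},{"rot": [0,0,0],"offset": [0,0,0.4],"gripper": 1}]}}

```text
time_s: 9.55
position: [0.4823, -0.2645, 0.1663]
tcp_rot: [[0.344, -0.939, -0.0], [-0.939, -0.344, 0.0], [-0.0, 0.0, -1.0]]
force: [0.1, -0.2, -2.2]
opening: 0.155
```

Request:
{"method": "arm_command", "body": {"targets": [{"rot": [0,0,0],"offset": [0,0,0.2],"gripper": 1},{"rot": [0,0,0],"offset": [0,0,0.4],"gripper": 1},{"rot": [0,0,0],"offset": [0,0,0.5],"gripper": 1},{"rot": [0,0,0],"offset": [0,0,0.5],"gripper": 1}]}}

```text
time_s: 9.95
position: [0.4822, -0.2645, 0.1612]
tcp_rot: [[0.344, -0.939, -0.0], [-0.939, -0.344, 0.0], [-0.0, 0.0, -1.0]]
force: [0.2, 0.4, -1.2]
opening: 0.161
```

Request:
{"method": "arm_command", "body": {"targets": [{"rot": [0,0,0],"offset": [0,0,0.1],"gripper": 1},{"rot": [0,0,0],"offset": [0,0,0.2],"gripper": 1},{"rot": [0,0,0],"offset": [0,0,0.2],"gripper": 1},{"rot": [0,0,0],"offset": [0,0,0.2],"gripper": 1}]}}

```text
time_s: 10.35
position: [0.4822, -0.2646, 0.1594]
tcp_rot: [[0.344, -0.939, -0.0], [-0.939, -0.344, -0.0], [-0.0, 0.0, -1.0]]
force: [0.3, 0.8, -0.8]
opening: 0.156
```

Request:
{"method": "arm_command", "body": {"targets": [{"rot": [0,0,0],"offset": [0,0,0.07],"gripper": 1},{"rot": [0,0,0],"offset": [0,0,0.14],"gripper": 1},{"rot": [0,0,0],"offset": [0,0,0.14],"gripper": 1},{"rot": [0,0,0],"offset": [0,0,0.14],"gripper": 1}]}}

```text
time_s: 10.75
position: [0.4823, -0.2646, 0.1583]
tcp_rot: [[0.344, -0.939, 0.0], [-0.939, -0.344, -0.0], [0.0, -0.0, -1.0]]
force: [0.1, 0.5, 2.4]
opening: 0.163
```

Request:
{"method": "arm_command", "body": {"targets": [{"rot": [0,0,-2],"offset": [0,0,-0.03],"gripper": 1},{"rot": [0,0,-6],"offset": [0,0,-0.03],"gripper": 1},{"rot": [0,0,-10],"offset": [0,0,-0.03],"gripper": 1},{"rot": [0,0,-14],"offset": [0,0,-0.03],"gripper": 1},{"rot": [0,0,-18],"offset": [0,0,-0.03],"gripper": 1},{"rot": [0,0,-22],"offset": [0,0,-0.03],"gripper": 1},{"rot": [0,0,-26],"offset": [0,0,-0.03],"gripper": 1},{"rot": [0,0,-30],"offset": [0,0,-0.03],"gripper": 1}]}}

```text
time_s: 11.55
position: [0.4824, -0.2647, 0.1583]
tcp_rot: [[0.769, -0.639, 0.001], [-0.639, -0.769, -0.0], [0.001, -0.0, -1.0]]
force: [0.4, -0.2, 0.8]
opening: 0.161
```

Run:
```python
from h import *
s=bot.read_state();print(s['moment'],s['force'],s['position'],s['joint_positions'][5])
```

```text
[ 0.0103853  -0.01497375 -0.01820858] [ 0.38385234 -0.23421364  0.80063169] [ 0.48242356 -0.26468355  0.15834506] -0.6474045952229047
```

Request:
{"method": "arm_command", "body": {"targets": [{"rot": [0,0,-4],"offset": [0,0,0],"gripper": 1},{"rot": [0,0,-9],"offset": [0,0,0],"gripper": 1},{"rot": [0,0,-14],"offset": [0,0,0],"gripper": 1},{"rot": [0,0,-19],"offset": [0,0,0],"gripper": 1},{"rot": [0,0,-24],"offset": [0,0,0],"gripper": 1},{"rot": [0,0,-28],"offset": [0,0,0],"gripper": 1},{"rot": [0,0,-30.5],"offset": [0,0,0],"gripper": 1},{"rot": [0,0,-30.5],"offset": [0,0,0],"gripper": 1}]}}

```text
time_s: 12.35
position: [0.4824, -0.2647, 0.1583]
tcp_rot: [[0.987, -0.163, 0.0], [-0.163, -0.987, -0.0], [0.0, 0.0, -1.0]]
force: [-0.4, -0.5, -0.7]
opening: 0.159
```

Run:
```python
from h import *
s=bot.read_state();print(s['moment'],s['force'],s['position'],s['joint_positions'][5]);R=np.array(s['tcp_rot']);print(np.degrees(np.arctan2(R[1,0],R[0,0])))
a=cap('scene');b=cap('side');im=[]
for c in(a,b):
    u,v=proj(c,[.4831,-.264,.07])[0].astype(int); im.append(cv2.resize(c['frame'][v-40:v+40,u-40:u+40,::-1],None,fx=5,fy=5,interpolation=cv2.INTER_CUBIC))
cv2.imwrite('pics/s6.png',np.hstack(im))
```

```text
[-0.08207079 -0.04989187  0.05381188] [-0.40171608 -0.46679493 -0.71548741] [ 0.48239331 -0.26470271  0.15833589] -30.98879229530241
-9.402806604594323
```

View pics/s6.png

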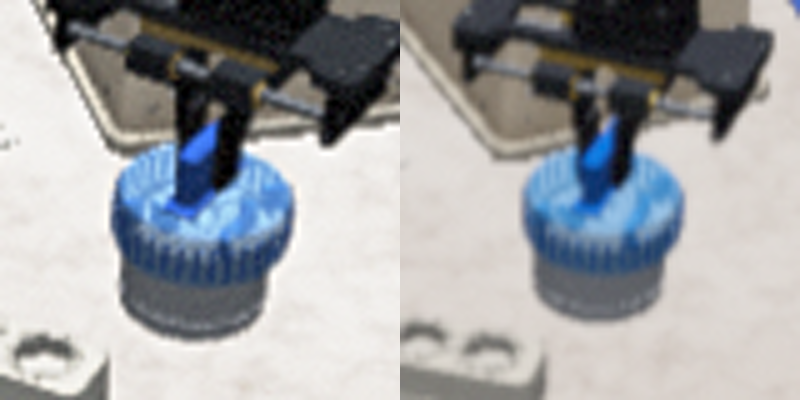

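Both crops show the cover fully down over the rim, with the fin turned about 60°. Lifting slowly while watching the force.

Request:
{"method": "arm_command", "body": {"targets": [{"rot": [0,0,0],"offset": [0,0,-0.2],"gripper": 1},{"rot": [0,0,0],"offset": [0,0,-0.5],"gripper": 1},{"rot": [0,0,0],"offset": [0,0,-0.8],"gripper": 1},{"rot": [0,0,0],"offset": [0,0,-1.1],"gripper": 1},{"rot": [0,0,0],"offset": [0,0,-1.4],"gripper": 1},{"rot": [0,0,0],"offset": [0,0,-1.4],"gripper": 1}]}}

```text
time_s: 13.05
position: [0.4825, -0.2647, 0.1729]
tcp_rot: [[0.987, -0.163, 0.001], [-0.163, -0.987, -0.001], [0.001, 0.001, -1.0]]
force: [1.4, -0.3, -1.7]
opening: 0.163
```

Request:
{"method": "arm_command", "body": {"targets": [{"rot": [0,0,0],"offset": [0,0,-1],"gripper": 1},{"rot": [0,0,0],"offset": [0,0,-2.5],"gripper": 1},{"rot": [0,0,0],"offset": [0,0,-4],"gripper": 1},{"rot": [0,0,0],"offset": [0,0,-5.5],"gripper": 1},{"rot": [0,0,0],"offset": [0,0,-7],"gripper": 1},{"rot": [0,0,0],"offset": [0,0,-8.2],"gripper": 1},{"rot": [0,0,0],"offset": [0,0,-8.6],"gripper": 1},{"rot": [0,0,0],"offset": [0,0,-8.6],"gripper": 1}]}}

```text
time_s: 13.85
position: [0.4824, -0.2647, 0.259]
tcp_rot: [[0.987, -0.163, 0.001], [-0.163, -0.987, -0.001], [0.001, 0.001, -1.0]]
force: [-0.1, -0.1, -0.4]
opening: 0.156
```

Request:
{"method": "arm_command", "body": {"targets": [{"rot": [0,0,0],"offset": [0,0,0],"gripper": 1},{"rot": [0,0,0],"offset": [0,0,0],"gripper": 1},{"rot": [0,0,0],"offset": [0,0,0],"gripper": 1}]}}

```text
time_s: 14.15
position: [0.482, -0.2644, 0.2576]
tcp_rot: [[0.987, -0.163, -0.001], [-0.163, -0.987, 0.001], [-0.001, -0.001, -1.0]]
force: [-0.7, 0.6, -1.1]
opening: 0.161
```

Run:
```python
from h import *
F=[]
im=[]
for n in('scene','side'):
    c=cap(n);F.append(bot.read_state()['force'])
    u,v=proj(c,[.4831,-.264,.09])[0].astype(int); im.append(cv2.resize(c['frame'][v-40:v+40,u-40:u+40,::-1],None,fx=5,fy=5,interpolation=cv2.INTER_CUBIC))
s=bot.read_state();print(np.array(F),s['position'],s['tcp_rot'],s['opening'],s['time_s'])
cv2.imwrite('pics/s7.png',np.hstack(im))
```

```text
[[ 0.10175831 -0.67831743 -1.61151195]
 [ 0.1951595   0.18039907 -0.35525431]] [ 0.48209498 -0.2644563   0.25781578] [[ 9.86553527e-01 -1.63436546e-01 -7.96010996e-04]
 [-1.63436014e-01 -9.86553693e-01  6.92771363e-04]
 [-8.98531746e-04 -5.53359167e-04 -9.99999443e-01]] 0.15520472682028089 14.25
```

View pics/s7.png

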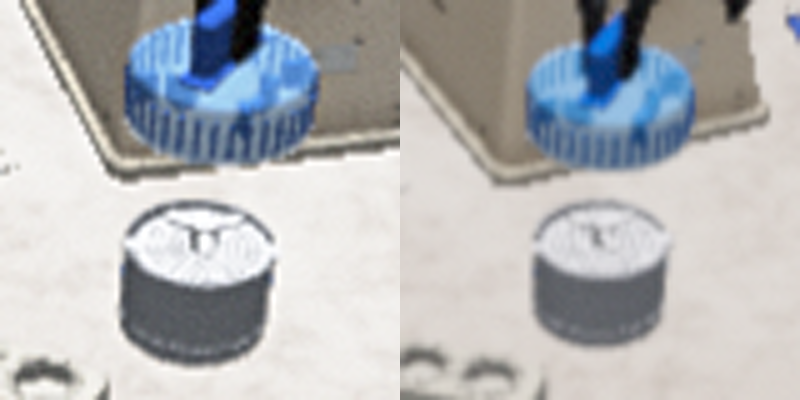

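The sieve lid sits level in the bur pot (200,245) with its turret at the centre. Its ears reach out to left and right above the blue dots. The cover is held alone, level, about 10 cm higher (0.2578 − 0.1583 m = 9.95 cm).

```bash
python3 -c "from h import *; print(ticket.hand_in())"
```

```text
the job is handed in; nothing more can be done
None
```

The job is done and handed in: the sieve lid is seated on the pot with the burs, and the gripper still holds the cover above it.

- **Choice of pot:** I covered the pot at about (0.483, −0.264) m, which has the green-headed burs. The pot with the empty block was left uncovered.
- **Placing:** I lowered the nested lids with the fin in line with the rim notches. The sieve lid's ears went in with no extra force, and the cover came to rest with the tool at 0.1583 m, against 0.1584 m expected.
- **Unlocking:** I turned the cover about 60.5° counter-clockwise with almost no torque and lifted it.
- **Last checks:** Pictures from two cameras show the sieve lid level in the pot. The cover is alone in the gripper, level, about 10 cm above where it sat and over the pot. The robot clock read 14.25 s just before hand-in.

**What disagreed:**
- The final vertical force readings were noisy, from −0.4 to −1.6 N, so the pictures rather than the force show that the cover came up alone.
- One early move went several centimetres off because I used the wrong tool axes. It touched nothing.

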